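# Make up the breakfast caddy and the coffee caddy

## Robot

A 6-joint arm with a two-finger parallel gripper is mounted at the origin on the work surface. World frame = base frame: x ahead of the robot, y to its left, z up, the work surface at z = 0. Lengths are in m, angles in rad, forces in N, time in s.
With the tool pointing down it reaches from about 0.35 to 0.85 m from the base axis. Payload 8.1 kg.
Tool frame: the origin (TCP) lies at the very end of the fingers, on their centre line; the grasp point (between the pads) lies 19 mm behind it; z points along the fingers, y is the line along which they close (so a half turn about z gives the same grasp; the last joint's range is limited). The gripper opens to 93 mm and grips with 3 to 60 N. Pads are 15 mm wide; open, the fingers measure 128 mm over their backs; the gripper's body (75 mm by 188 mm) begins 65 mm behind the grasp point.
Start: joints at [1.215, 0.13, 1.488, -0, 1.523, -0.085], TCP at [0.16, 0.578, 0.219] pointing down, gripper open.
Joint ranges: [-2.96, 2.96], [-0.89, 2.26], [0.02, 2.5], [-1.34, 4.48], [0, 2.73], [-2.66, 2.66]. Speed limits (rad/s): [2.39, 2.39, 2.79, 3.14, 3.14, 3.14].

## Interface

Orientations are given as a rotation vector (axis times angle).
In Python, from plant import monitor, eyes, ticket gives the robot as it stands.
- The arm moves only by the tool arm_command, never from a script. Its argument "deltas" is a list that holds one entry, the list of rows, each a list of 6 numbers: the shift along the world's x, y, z in cm, then the turn, a rotation vector about the world's x, y, z in degrees. In form: [[[tx, ty, tz, rx, ry, rz], ...]]. A call has 1 to 12 rows; each row shifts and turns the commanded pose from where the row before left it; what a row does not reach is not made up. A row lasts 1/12 s, in which the tool goes at most 41.7 mm and 7.16 degrees, less where a joint would pass 70% of its speed; a pose out of reach is approached as far as the arm can. A call is refused whole if a number of a shift passes 4.17 or a number of a turn 7.16, either way. A call with a gripper value outside its range is refused whole. "gripper" is the opening, from -1 (shut) to 1 (fully open), set as the call begins (left out, the last holds). The fingers move at their own pace and stop on an object; "squeeze" is the grip in N (left out, the last holds). Time passes only in rows, so rows that do not move let the fingers close. It gives the time, the measured TCP pose, the force, the opening and the grip force at its end, in the units of the state.
- monitor.read_state(): the state, without advancing time (a new reading comes with each control period).
- eyes.read_camera(name): name is "scene" or "top" or "wrist"; returns the picture (400x640x3 uint8, blue, green, red); there is no depth.
- eyes.camera_model(name): a dict with "fx", "fy", "cx", "cy" (pixels), "k1" (the pictures are not rectified: a ray, as slopes to the right and down, at radius r is drawn at 1 + k1 r^2 times it, then the intrinsics apply), "rvec" (rotation vector, rad) and "tvec" (3), from world to camera coordinates, as OpenCV has them. Camera axes: x right, y down, z forward; pixel columns grow to the right and rows downward; lengths in m; the calibration is good to about 2 mm. A picture is of the moment at which its call begins: read the wrist's pose just before it. camera_model takes no time and is no camera call; for the wrist camera it gives the pose at the moment of the call.
- ticket.close_job(): hands the job in; it is judged then, once.
The state is a dict: "t": time; "q": joint angles; "dq": joint speeds; "joint_torque": joint torques, N m; "tool_pos": TCP position; "orientation": TCP orientation; "force": force on the tool from outside, world axes, zero at the start; "wrist_torque": the same for the moment, N m; "opening": finger opening in m; "gripper_force": force on a finger pad.
Only numpy, scipy, OpenCV 4.12 (cv2) and the standard library are available. Lean on these libraries where they do the work, as an engineer would, in place of code of your own. Each camera call takes 0.05 s, during which the arm holds its last target. There are 200 camera calls.

## Task

Make up the two caddies on the worktop: in the three-bay caddy stand the egg cup in the middle bay with the salt shaker and the jam jar (the short jar) in the bays either side of it, and in the two-bay caddy stand the coffee jar (the tall jar) and the milk jug, one to a bay, either way round. Set each thing down upright on the floor of its bay without dropping it, and leave the pepper mill, the butter dish and the utensil pot where they are.

Things in the scene. Friction and masses are not known exactly. Their poses are not given: they have to be found in the camera images.
- long_caddy: Low open plywood caddy, three square bays in a row, loose, 0.8 kg. Outside 88 mm wide (x), 252 long (y, along the row). Floor 6 mm thick; walls 6 thick, tops 22 mm above the worktop, end walls 32. Bays 76 x 76 inside, centres on its y axis at y = -82, 0 and +82 mm. Origin: centre of its underside; z up. Row within about 15 degrees of world y.
- short_caddy: Low open plywood caddy, two square bays in a row, loose, 0.8 kg. Outside 88 mm wide (x), 170 long (y, along the row). Floor 6 mm thick; walls 6 thick, tops 22 mm above the worktop, end walls 32. Bays 76 x 76 inside, centres on its y axis at y = -41 and +41 mm. Origin: centre of its underside; z up. Row within about 15 degrees of world y.
- egg_cup: White ceramic egg cup, 62 mm tall: foot 44 mm across, narrow stem, open cup 48 mm across with straight outside from 40 mm up to the rim (grip there). About 90 g. Origin: centre of its underside; z up. Round.
- salt_shaker: Salt shaker, 80 mm tall: straight clear glass body 40 mm across up to 58 mm, domed steel top. About 120 g. Origin: centre of its underside; z up. Round.
- jam_jar: Small squat jam jar of amber glass with a steel lid and no label, 50 mm across at the body, 55 mm tall: the shorter of the two jars. About 150 g. Origin: centre of its underside; z up. Round.
- coffee_jar: Coffee jar of amber glass with a black plastic lid and a paper label round it, 56 mm across at the body, 85 mm tall: the taller of the two jars. About 220 g. Origin: centre of its underside; z up. Round.
- milk_jug: White ceramic open milk jug, 54 mm across (52 at the foot), 70 mm tall, straight-sided; a small loop handle at its +y side reaches 50 mm from the axis between 20 and 62 mm height, a small lip at -y reaches 34 mm. Starts with the handle within about 35 degrees of the robot's left (+y). Grip it across its x axis. About 180 g. Origin: centre of its underside; z up.
- pepper_mill: Bystander: dark turned-wood pepper mill, 46 mm across at the foot, 90 mm tall, loose, standing among the stock things. Not wanted in either caddy. Origin: centre of its underside; z up.
- butter_dish: Bystander: covered white ceramic butter dish, 100 x 170 mm (x, y), 69 mm tall, loose, to the robot's right. Origin: centre of its underside; z up.
- utensil_pot: Bystander: round steel pot 100 mm across, 130 mm tall, with kitchen utensils standing in it up to 310 mm high and about 60 mm off its axis, loose, to the robot's left. Origin: centre of its underside; z up.

How it is judged:
At the end, for the whole second after the job is handed in: Each thing stands in the bay the goal names (pairs either way round): within 20 mm of the bay centre in caddy x and y, foot on the bay floor (2 to 11 mm above the caddy underside), upright within 0.12 rad, at rest (under 0.02 m/s), caddies level (x of egg_cup in the frame of long_caddy between -0.02 and 0.02 m and y of egg_cup in the frame of long_caddy between -0.02 and 0.02 m and z of egg_cup in the frame of long_caddy between 0.002 and 0.011 m and (((x of salt_shaker in the frame of long_caddy between -0.02 and 0.02 m and y of salt_shaker in the frame of long_caddy between 0.062 and 0.102 m and z of salt_shaker in the frame of long_caddy between 0.002 and 0.011 m) and (x of jam_jar in the frame of long_caddy between -0.02 and 0.02 m and y of jam_jar in the frame of long_caddy between -0.102 and -0.062 m and z of jam_jar in the frame of long_caddy between 0.002 and 0.011 m)) or ((x of salt_shaker in the frame of long_caddy between -0.02 and 0.02 m and y of salt_shaker in the frame of long_caddy between -0.102 and -0.062 m and z of salt_shaker in the frame of long_caddy between 0.002 and 0.011 m) and (x of jam_jar in the frame of long_caddy between -0.02 and 0.02 m and y of jam_jar in the frame of long_caddy between 0.062 and 0.102 m and z of jam_jar in the frame of long_caddy between 0.002 and 0.011 m))) and (((x of coffee_jar in the frame of short_caddy between -0.02 and 0.02 m and y of coffee_jar in the frame of short_caddy between 0.021 and 0.061 m and z of coffee_jar in the frame of short_caddy between 0.002 and 0.011 m) and (x of milk_jug in the frame of short_caddy between -0.02 and 0.02 m and y of milk_jug in the frame of short_caddy between -0.061 and -0.021 m and z of milk_jug in the frame of short_caddy between 0.002 and 0.011 m)) or ((x of coffee_jar in the frame of short_caddy between -0.02 and 0.02 m and y of coffee_jar in the frame of short_caddy between -0.061 and -0.021 m and z of coffee_jar in the frame of short_caddy between 0.002 and 0.011 m) and (x of milk_jug in the frame of short_caddy between -0.02 and 0.02 m and y of milk_jug in the frame of short_caddy between 0.021 and 0.061 m and z of milk_jug in the frame of short_caddy between 0.002 and 0.011 m))) and angle between each of egg_cup, salt_shaker, jam_jar, coffee_jar, milk_jug, long_caddy, short_caddy's own z axis and vertical below 0.12 rad and linear speed of each of egg_cup, salt_shaker, jam_jar, coffee_jar, milk_jug, long_caddy, short_caddy below 0.02 m/s); the robot touches nothing.
It fails at once if one of the five things is dropped (falls free, out of the fingers, from more than about 4 cm) ((linear speed of egg_cup above 0.9 m/s and contact force between egg_cup and the fingers below 0.05 N) or (linear speed of salt_shaker above 0.9 m/s and contact force between salt_shaker and the fingers below 0.05 N) or (linear speed of jam_jar above 0.9 m/s and contact force between jam_jar and the fingers below 0.05 N) or (linear speed of coffee_jar above 0.9 m/s and contact force between coffee_jar and the fingers below 0.05 N) or (linear speed of milk_jug above 0.9 m/s and contact force between milk_jug and the fingers below 0.05 N)).
It fails at once if the pepper mill is moved more than 25 mm or tipped (distance of pepper_mill from where it was at the start of the episode above 0.025 m or angle between pepper_mill's own z axis and vertical above 0.35 rad).
It fails at once if the butter dish is moved more than 25 mm or tipped (distance of butter_dish from where it was at the start of the episode above 0.025 m or angle between butter_dish's own z axis and vertical above 0.35 rad).
It fails at once if the utensil pot is moved more than 25 mm or tipped (distance of utensil_pot from where it was at the start of the episode above 0.025 m or angle between utensil_pot's own z axis and vertical above 0.35 rad).
It also fails if it takes over 134 s, if anything falls off the work surface, if the arm or the gripper's body presses on something with over 40 N, if the wrist force passes 120 N, or if a joint passes its speed limit or range.

## Working session

There is one attempt and no reset: what is moved stays moved. The work goes in short steps, Python scripts to look and compute and a tool call to move; the robot and the scene stay as the last step left them, time stands still between calls to the robot, and variables do not carry over. Pictures are saved under pics/ and viewed, at most 14 in all, crops included, and the job is handed in when it is done.

Besides the shell and the picture viewer there is one more tool, called after "Call:" in YAML: its name, and indented under it one key for each argument. arm_command: Moves the arm, as the interface text tells. Its arguments: {"type":"object","properties":{"deltas":{"type":"array"},"gripper":{"type":"number"},"squeeze":{"type":"number"}},"required":["deltas"]}

```bash
mkdir -p pics; ls; python3 - <<'E'
from plant import monitor, eyes
import cv2
print(monitor.read_state())
for n in("scene","top","wrist"):
    m=eyes.camera_model(n);print(n,m)
    cv2.imwrite(f"pics/{n}0.png",eyes.read_camera(n))
E
```

```text
pics
{'t': 0.0, 'q': array([ 1.21460514e+00,  1.31136556e-01,  1.48929597e+00, -4.60357747e-05,
        1.52300224e+00, -8.53913830e-02]), 'dq': array([ 0.00096745,  0.00106474,  0.00076622,  0.00025614, -0.00111929,
       -0.00146798]), 'joint_torque': array([-3.11866033e-04, -5.59822190e+01, -4.91763926e+01,  7.66627654e-02,
        3.49953223e-02, -1.27782032e-04]), 'tool_pos': array([0.16028853, 0.5775913 , 0.21759299]), 'orientation': array([-4.24020726e-01, -3.11248293e+00,  2.83883019e-03]), 'force': array([-0.72998005,  0.05438228, -0.62174914]), 'wrist_torque': array([ 0.00882906, -0.02050719, -0.03234368]), 'gripper_force': 0.0, 'opening': 0.09276316111958534}
scene {'fx': 407.45599680587753, 'fy': 407.45599680587753, 'cx': 323.4454488804597, 'cy': 198.04334636861708, 'k1': -0.05458905879941074, 'rvec': array([ 1.1110153 ,  2.34830208, -1.06149667]), 'tvec': array([ 0.31498524, -0.22350473,  1.44269367])}
top {'fx': 380.19980781167396, 'fy': 380.19980781167396, 'cx': 316.51770941713, 'cy': 198.53872538583067, 'k1': -0.0003983718164729976, 'rvec': array([ 2.13339874, -2.19563687,  0.11740799]), 'tvec': array([0.03320189, 0.50969277, 1.09834963])}
wrist {'fx': 355.34729832349353, 'fy': 355.34729832349353, 'cx': 320.62509209146754, 'cy': 195.3180571730777, 'k1': -0.022791236023405194, 'rvec': array([-2.3431519 , -1.78082902, -0.21255126]), 'tvec': array([-0.59976969, -0.02769097,  0.38894862])}
```

View pics/top0.png

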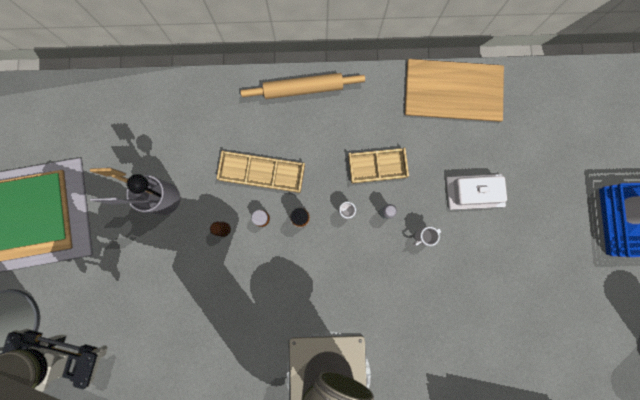

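View pics/scene0.png

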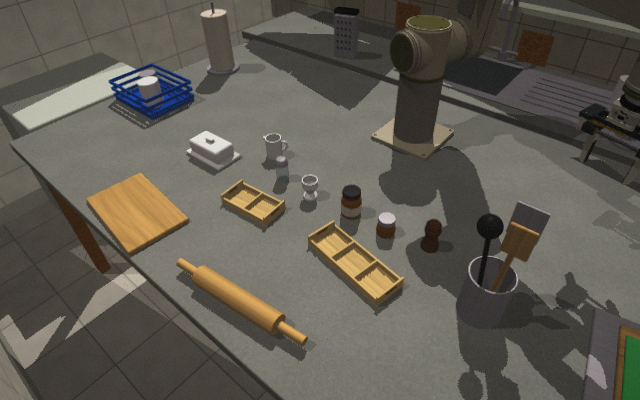

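The top view (up = +x, left = +y) shows, from left to right, the mill (220,229), jam (260,217), coffee (299,216), egg cup (347,210), salt (390,211) and jug (430,236). The long caddy is at (260,171) and the short one at (378,165). The scene view shows the same things, upright. Next I'll zoom in for the rims.

```bash
python3 - <<'E'
import cv2
t=cv2.imread("pics/top0.png")[140:255,200:460];s=cv2.imread("pics/scene0.png")[125:310,205:455]
cv2.imwrite("pics/tc.png",cv2.resize(t,None,fx=3,fy=3,interpolation=cv2.INTER_CUBIC))
cv2.imwrite("pics/sc.png",cv2.resize(s,None,fx=3,fy=3,interpolation=cv2.INTER_CUBIC))
E
```

```text
(no output)
```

View pics/tc.png

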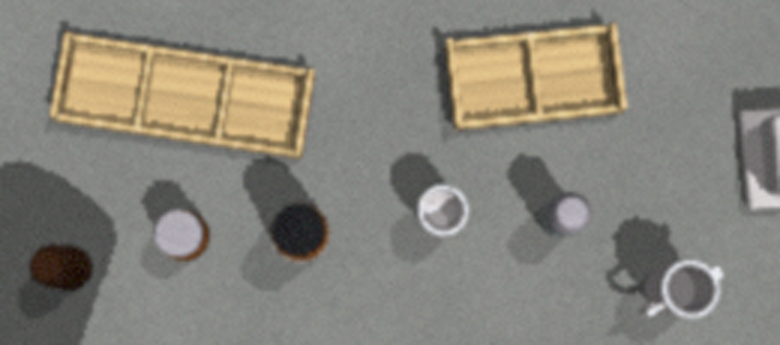

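View pics/sc.png

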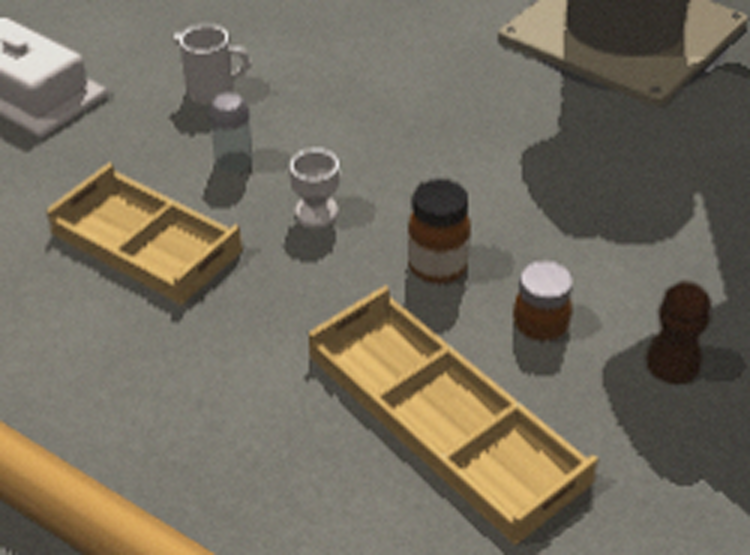

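Crop readings (3x). Top crop: jam lid (179,232), coffee lid (299,230), egg rim (443,210), salt dome (571,212), jug rim (691,289), jug handle to the lower left (655,310). Scene crop: jam lid (546,279), coffee lid (440,194), egg rim (315,165), salt (230,101), jug rim (205,39). Next I'll refine these with masks and triangulate.

```bash
cat > h.py <<'E'
import numpy as np, cv2
def KD(m): return np.array([[m["fx"],0,m["cx"]],[0,m["fy"],m["cy"]],[0,0,1]]),np.array([m["k1"],0,0,0])
def ray(m,p):
    K,D=KD(m); u=cv2.undistortPoints(np.array([[p]],float),K,D)[0,0]
    R=cv2.Rodrigues(m["rvec"])[0]; return -R.T@m["tvec"], R.T@np.array([u[0],u[1],1.])
def plane(m,p,z):
    o,d=ray(m,p); return o+d*(z-o[2])/d[2]
def proj(m,P):
    K,D=KD(m); return cv2.projectPoints(np.array(P,float).reshape(-1,1,3),m["rvec"],m["tvec"],K,D)[0][:,0]
def tri(obs):
    A=np.zeros((3,3));b=np.zeros(3);L=[]
    for m,p in obs:
        o,d=ray(m,p);d/=np.linalg.norm(d);Q=np.eye(3)-np.outer(d,d);A+=Q;b+=Q@o;L.append((o,d))
    X=np.linalg.solve(A,b); return X,[np.linalg.norm(np.cross(X-o,d))*1e3 for o,d in L]
def wood(im):
    h=cv2.cvtColor(im,cv2.COLOR_BGR2HSV); return cv2.inRange(h,(12,70,70),(32,255,255))
def caddies(im,m,box):
    x0,y0,x1,y1=box; M=np.zeros(im.shape[:2],np.uint8); M[y0:y1,x0:x1]=wood(im)[y0:y1,x0:x1]
    M=cv2.morphologyEx(M,cv2.MORPH_CLOSE,np.ones((3,3)))
    c=max(cv2.findContours(M,cv2.RETR_EXTERNAL,cv2.CHAIN_APPROX_NONE)[0],key=cv2.contourArea)
    g=np.array([plane(m,p,.026)[:2] for p in c[:,0].astype(float)],np.float32)
    r=cv2.minAreaRect(g); return r, cv2.boxPoints(r)
E
python3 - <<'E'
from h import *
from plant import eyes
T,S=eyes.camera_model("top"),eyes.camera_model("scene")
t=cv2.imread("pics/top0.png");s=cv2.imread("pics/scene0.png")
f=lambda p,o:((p[0]+.5)/3-.5+o[0],(p[1]+.5)/3-.5+o[1])
O={"jam":((179,232),(546,279)),"coffee":((299,230),(440,194)),"egg":((443,210),(315,165)),"salt":((571,212),(230,101)),"jug":((691,289),(205,39)),"handle":((655,310),(242,50))}
zz=dict(jam=.055,coffee=.085,egg=.062,salt=.075,jug=.07,handle=.05)
for k,(a,b) in O.items():
    pa,pb=f(a,(200,140)),f(b,(205,125))
    X,e=tri([(T,pa),(S,pb)]); print(k,X.round(4),np.round(e,1),"plane T",plane(T,pa,zz[k])[:2].round(4),"S",plane(S,pb,zz[k])[:2].round(4))
# masked centroid in top view around seeds
g=cv2.cvtColor(t,cv2.COLOR_BGR2GRAY).astype(int)
for k,cond in dict(jam=lambda g:g>135,coffee=lambda g:g<35,egg=lambda g:g>135,salt=lambda g:g>125,jug=lambda g:g>135).items():
    x,y=np.round(f(O[k][0],(200,140))).astype(int); r=12
    M=np.uint8(cond(g[y-r:y+r+1,x-r:x+r+1]))*255
    c=max(cv2.findContours(M,cv2.RETR_EXTERNAL,cv2.CHAIN_APPROX_NONE)[0],key=cv2.contourArea)
    (cx,cy),R=cv2.minEnclosingCircle(c); mo=cv2.moments(cv2.convexHull(c))
    print(k,(x,y),"mec",round(cx+x-r,2),round(cy+y-r,2),round(R,1),"hull",round(mo["m10"]/mo["m00"]+x-r,2),round(mo["m01"]/mo["m00"]+y-r,2))
for n,b in dict(long=(205,140,315,200),short=(335,140,420,190)).items():
    r,bp=caddies(t,T,b); print(n,r,bp.round(3).tolist())
print("camT",ray(T,(0,0))[0])
E
```

```text
jam [0.4584 0.1852 0.055 ] [0.9 0.9] plane T [0.4588 0.1845] S [0.4578 0.1859]
coffee [0.4553 0.0681 0.087 ] [0.2 0.2] plane T [0.4555 0.0681] S [0.4533 0.0668]
egg [ 0.4717 -0.0682  0.0616] [0.7 0.7] plane T [ 0.4721 -0.0687] S [ 0.4718 -0.0673]
salt [ 0.4648 -0.1865  0.0793] [1. 1.] plane T [ 0.4657 -0.1881] S [ 0.4604 -0.19  ]
jug [ 0.39   -0.298   0.0685] [0.7 0.7] plane T [ 0.3904 -0.2981] S [ 0.3912 -0.2956]
handle [ 0.3703 -0.2646  0.058 ] [2.2 2.2] plane T [ 0.3715 -0.2684] S [ 0.361  -0.2713]
jam (np.int64(259), np.int64(217)) mec 258.64 217.5 7.8 hull 258.82 217.34
coffee (np.int64(299), np.int64(216)) mec 298.92 216.39 7.9 hull 298.14 216.45
egg (np.int64(347), np.int64(210)) mec 351.66 211.08 13.2 hull 349.81 210.91
salt (np.int64(390), np.int64(210)) mec 393.0 210.0 15.0 hull 393.25 209.89
jug (np.int64(430), np.int64(236)) mec 431.67 236.0 15.8 hull 431.41 236.59
long ((0.5979712009429932, 0.18503108620643616), (0.2561804950237274, 0.09093611687421799), 79.6683349609375) [[0.5299999713897705, 0.06700000166893005], [0.6200000047683716, 0.050999999046325684], [0.6660000085830688, 0.30300000309944153], [0.5759999752044678, 0.3190000057220459]]
short ((0.6059327721595764, -0.16837742924690247), (0.09125319123268127, 0.17269282042980194), 4.14463472366333) [[0.5540000200271606, -0.0860000029206276], [0.5669999718666077, -0.257999986410141], [0.6579999923706055, -0.25099998712539673], [0.6449999809265137, -0.07900000363588333]]
camT [0.38757279 0.01924572 1.14746587]
```

Call:
arm_command:
  deltas:
    - [[1, -4, 0, 0, 0, -7], [1, -4, 0, 0, 0, -7], [1, -4, 0, 0, 0, -7], [1, -4, 0, 0, 0, -7], [1, -4, 0, 0, 0, -7], [1, -4, 0, 0, 0, -7], [3.2, -2.5, 0, 0, 0, -7], [3.2, -2.5, 0, 0, 0, -7], [3.2, -2.5, 0, 0, 0, -7], [3.2, -2.5, 0, 0, 0, -7], [3.2, -2.5, 0, 0, 0, -7], [3.2, -2.5, 0, 0, 0, -7]]
  gripper: 1
  squeeze: 25

```text
t: 1.15
tool_pos: [0.4137, 0.1864, 0.2187]
orientation: [2.404, 2.022, 0.001]
force: [0.2, 1.5, 0.4]
opening: 0.0931
gripper_force: 0.0
```

Call:
arm_command:
  deltas:
    - [[2, 0, 0, 0, 0, 0], [2.6, 0, 0, 0, 0, 0], [0, 0, 0, 0, 0, 0], [0, 0, 0, 0, 0, 0], [0, 0, 0, 0, 0, 0]]

```text
t: 1.57
tool_pos: [0.4578, 0.1882, 0.2182]
orientation: [-2.397, -2.029, 0.002]
force: [-0.7, -1.0, -0.1]
opening: 0.0929
gripper_force: 0.0
```

```bash
python3 - <<'E'
from plant import monitor, eyes
import cv2
from h import *
s=monitor.read_state();R=cv2.Rodrigues(s['orientation'])[0];print(s['t'],s['tool_pos'],R.round(3))
m=eyes.camera_model("wrist");im=eyes.read_camera("wrist");cv2.imwrite("pics/w1.png",im)
print(m, ray(m,(320,200)))
print(proj(m,[[.4585,.185,.055],[.4545,.068,.085],[.5995,.186,.006],[.614,.267,.006]]))
cv2.imwrite("pics/t1.png",eyes.read_camera("top"))
E
```

```text
1.5667 [0.45776789 0.18815791 0.21819773] [[ 0.165  0.986 -0.001]
 [ 0.986 -0.165 -0.   ]
 [-0.    -0.001 -1.   ]]
{'fx': 355.34729832349353, 'fy': 355.34729832349353, 'cx': 320.62509209146754, 'cy': 195.3180571730777, 'k1': -0.022791236023405194, 'rvec': array([-2.89319772,  0.24100553,  0.03083154]), 'tvec': array([-0.42027208,  0.22661011,  0.45128166])} (array([0.46911603, 0.25286162, 0.38422265]), array([-0.04430284, -0.24573172, -0.96841617]))
[[321.88261072 183.41825259]
 [338.20031957 310.42072286]
 [451.98100036 151.76544693]
 [459.59862675  70.75139494]]
```

View pics/w1.png

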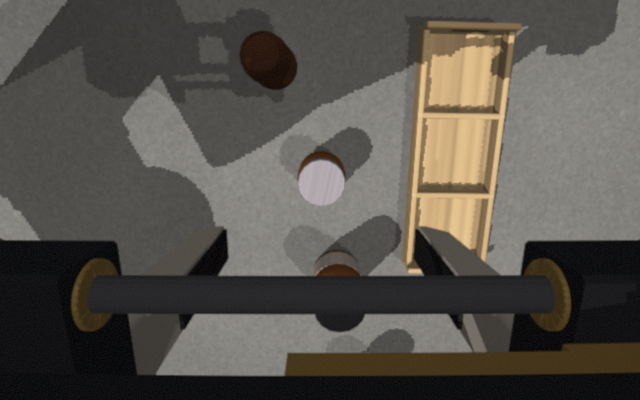

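The wrist view shows the jam lid at (322,183), matching its prediction. The partition tops of the long caddy have their midpoints near (460,115) and (455,192), and I'll use those to check the caddy pose.

```bash
python3 - <<'E'
from h import *
m={'fx': 355.34729832349353, 'fy': 355.34729832349353, 'cx': 320.62509209146754, 'cy': 195.3180571730777, 'k1': -0.022791236023405194, 'rvec': np.array([-2.89319772,  0.24100553,  0.03083154]), 'tvec': np.array([-0.42027208,  0.22661011,  0.45128166])}
for p,z in (((460,115),.022),((455.5,192),.022),((427,24),.032),((519,28),.032),((421,114),.022),((500,116),.022)): print(p,plane(m,p,z).round(4))
im=cv2.imread("pics/w1.png")
print(caddies(im,m,(395,10,530,275)))
E
```

```text
(460, 115) [0.6049 0.2242 0.022 ]
(455.5, 192) [0.5943 0.146  0.022 ]
(427, 24) [0.5777 0.3119 0.032 ]
(519, 28) [0.6618 0.295  0.032 ]
(421, 114) [0.5665 0.2315 0.022 ]
(500, 116) [0.6447 0.2168 0.022 ]
(((0.5947749018669128, 0.1838553547859192), (0.2561030089855194, 0.09579244256019592), 78.41950225830078), array([[0.522148  , 0.06802541],
       [0.6159905 , 0.04879561],
       [0.6674018 , 0.2996853 ],
       [0.5735593 , 0.3189151 ]], dtype=float32))
```

Call:
arm_command:
  deltas:
    - [[0, -0.3, -3, 0, 0, 0], [0, 0, -3.5, 0, 0, 0], [0, 0, -3.5, 0, 0, 0], [0, 0, -3.5, 0, 0, 0], [0, 0, -2.5, 0, 0, 0], [0, 0, -2, 0, 0, 0], [0, 0, -1.2, 0, 0, 0], [0, 0, -0.5, 0, 0, 0], [0, 0, 0, 0, 0, 0], [0, 0, 0, 0, 0, 0]]

```text
t: 2.5
tool_pos: [0.4592, 0.1856, 0.0229]
orientation: [2.397, 2.03, 0.002]
force: [0.2, -0.4, 0.5]
opening: 0.0931
gripper_force: 0.0
```

Call:
arm_command:
  deltas:
    - [[0, 0, 0, 0, 0, 0], [0, 0, 0, 0, 0, 0], [0, 0, 0, 0, 0, 0], [0, 0, 0, 0, 0, 0], [0, 0, 0, 0, 0, 0], [0, 0, 0, 0, 0, 0], [0, 0, 0, 0, 0, 0], [0, 0, 0, 0, 0, 0]]
  gripper: -1

```text
t: 3.17
tool_pos: [0.4584, 0.1851, 0.0216]
orientation: [-2.398, -2.029, 0.0]
force: [-0.2, 0.5, 1.2]
opening: 0.048
gripper_force: 25.0
```

Call:
arm_command:
  deltas:
    - [[0, 0, 1, 0, 0, 0], [0, 0, 2, 0, 0, 0], [0, 0, 2.5, 0, 0, 0], [1.5, 0.8, 2, 0, 0, 0], [2.8, 1.4, 0.5, 0, 0, 0], [3, 1.6, 0, 0, 0, 0], [3, 1.6, 0, 0, 0, 0], [2.8, 1.5, 0, 0, 0, 0], [1.7, 0.8, -0.5, 0, 0, 0], [0.8, 0.4, -1.5, 0, 0, 0], [0, 0, -1.5, 0, 0, 0], [0, 0, -1, 0, 0, 0]]

```text
t: 4.17
tool_pos: [0.6134, 0.2658, 0.0544]
orientation: [-2.397, -2.029, 0.004]
force: [-1.7, -1.0, -2.1]
opening: 0.0479
gripper_force: 24.8
```

Call:
arm_command:
  deltas:
    - [[0, 0, 0, 0, 0, 0], [0, 0, 0, 0, 0, 0], [0, 0, 0, 0, 0, 0]]

```text
t: 4.42
tool_pos: [0.6141, 0.2659, 0.0573]
orientation: [2.398, 2.029, 0.0]
force: [0.6, 0.3, -0.8]
opening: 0.0477
gripper_force: 24.8
```

Call:
arm_command:
  deltas:
    - [[0, 0, -1, 0, 0, 0], [0, 0, -0.9, 0, 0, 0], [0, 0, -0.5, 0, 0, 0], [0, 0, -0.2, 0, 0, 0], [0, 0, -0.2, 0, 0, 0], [0, 0, -0.1, 0, 0, 0], [0, 0, 0, 0, 0, 0], [0, 0, 0, 0, 0, 0]]

```text
t: 5.08
tool_pos: [0.6148, 0.2663, 0.0279]
orientation: [2.398, 2.029, 0.001]
force: [-0.0, -0.4, -1.4]
opening: 0.0478
gripper_force: 24.8
```

```bash
python3 - <<'E'
from plant import monitor
import numpy as np
print(monitor.read_state()['force'],monitor.read_state()['tool_pos'])
E
```

```text
[-0.0191732  -0.3891352  -1.41911552] [0.61479347 0.26627332 0.02790947]
```

Next I'll ease down a touch more, release, then lift.

Call:
arm_command:
  deltas:
    - [[0, 0, -0.1, 0, 0, 0], [0, 0, 0, 0, 0, 0], [0, 0, 0, 0, 0, 0]]

```text
t: 5.33
tool_pos: [0.6149, 0.2663, 0.0277]
orientation: [2.398, 2.029, 0.002]
force: [-3.8, -1.3, 6.1]
opening: 0.0481
gripper_force: 25.0
```

Call:
arm_command:
  deltas:
    - [[0, 0, 0, 0, 0, 0], [0, 0, 0, 0, 0, 0], [0, 0, 0, 0, 0, 0], [0, 0, 0, 0, 0, 0], [0, 0, 0, 0, 0, 0], [0, 0, 0, 0, 0, 0]]
  gripper: 1

```text
t: 5.83
tool_pos: [0.6145, 0.2661, 0.0265]
orientation: [-2.398, -2.03, 0.0]
force: [0.1, 0.5, -0.1]
opening: 0.0835
gripper_force: 0.0
```

Call:
arm_command:
  deltas:
    - [[0, 0, 1, 0, 0, 0], [0, 0, 2.5, 0, 0, 0], [0, 0, 3.5, 0, 0, 0], [0, 0, 4, 0, 0, 0], [-0.5, -1, 3, 0, 0, 0], [-1.5, -3.5, 0, 0, 0, 0], [-1.6, -3.8, 0, 0, 0, 0], [-1.6, -3.8, 0, 0, 0, 0], [-1.6, -3.8, 0, 0, 0, 0], [-1.6, -3.8, 0, 0, 0, 0], [-1.6, -3.8, 0, 0, 0, 0], [-1.6, -3.8, 0, 0, 0, 0]]

```text
t: 6.83
tool_pos: [0.4976, -0.0083, 0.1676]
orientation: [2.397, 2.029, 0.001]
force: [1.6, -0.0, 0.1]
opening: 0.0925
gripper_force: 0.0
```

Call:
arm_command:
  deltas:
    - [[-1.6, -3.6, 0, 0, 0, 0], [-1, -2.4, 0, 0, 0, 0], [0, 0, 0, 0, 0, 0], [0, 0, 0, 0, 0, 0]]

```text
t: 7.17
tool_pos: [0.4724, -0.0681, 0.1676]
orientation: [2.4, 2.025, 0.002]
force: [0.6, 0.6, 0.4]
opening: 0.093
gripper_force: 0.0
```

```bash
python3 - <<'E'
from plant import monitor, eyes
import cv2
from h import *
s=monitor.read_state();print(s['t'],s['tool_pos'])
m=eyes.camera_model("wrist");im=eyes.read_camera("wrist")
t=eyes.read_camera("top");sc=eyes.read_camera("scene")
cv2.imwrite("pics/t2.png",t);cv2.imwrite("pics/s2.png",sc)
print(proj(m,[[.472,-.068,.062]]).round(1))
c=np.vstack([np.hstack([cv2.resize(t[130:250,195:315],(400,400)),cv2.resize(sc[175:305,300:430],(400,400))])])
cv2.imwrite("pics/c2.png",c);cv2.imwrite("pics/w2.png",im)
E
```

```text
7.1667 [ 0.47237879 -0.06806051  0.16763168]
[[319.5 194.7]]
```

View pics/c2.png

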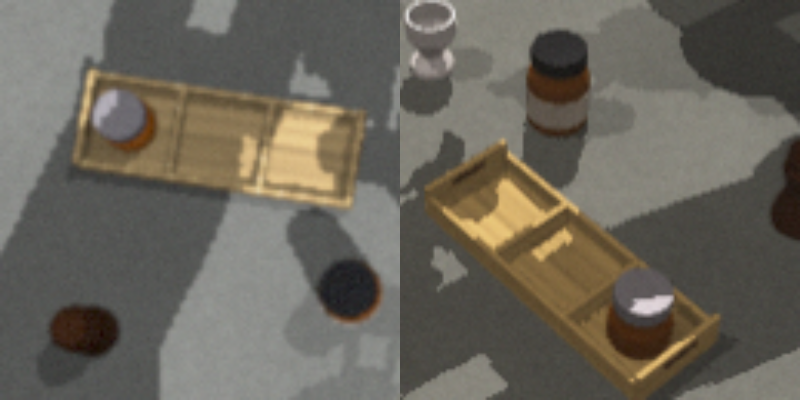

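View pics/w2.png

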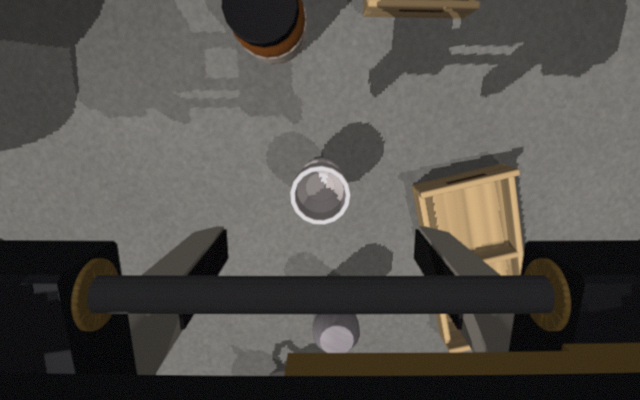

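Jam stands inside the +y bay, and the egg cup rim at (320,194) matches its prediction. Grasp the egg cup next.

Call:
arm_command:
  deltas:
    - [[0, 0, -2.5, 0, 0, 0], [0, 0, -3.5, 0, 0, 0], [0, 0, -3.2, 0, 0, 0], [0, 0, -2.3, 0, 0, 0], [0, 0, -1.5, 0, 0, 0], [0, 0, -0.7, 0, 0, 0], [0, 0, 0, 0, 0, 0], [0, 0, 0, 0, 0, 0]]
  squeeze: 15

```text
t: 7.98
tool_pos: [0.473, -0.0662, 0.0301]
orientation: [-2.397, -2.031, -0.0]
force: [0.4, -0.3, 0.4]
opening: 0.0928
gripper_force: 0.0
```

Call:
arm_command:
  deltas:
    - [[0, 0, 0, 0, 0, 0], [0, 0, 0, 0, 0, 0], [0, 0, 0, 0, 0, 0], [0, 0, 0, 0, 0, 0], [0, 0, 0, 0, 0, 0], [0, 0, 0, 0, 0, 0], [0, 0, 0, 0, 0, 0], [0, 0, 0, 0, 0, 0]]
  gripper: -1

```text
t: 8.65
tool_pos: [0.4724, -0.0669, 0.0297]
orientation: [-2.398, -2.029, 0.0]
force: [-0.5, 0.5, 1.4]
opening: 0.0468
gripper_force: 15.0
```

Call:
arm_command:
  deltas:
    - [[0, 0, 1, 0, 0, 0], [0, 0, 2.5, 0, 0, 0], [0, 0, 3.5, 0, 0, 0], [0, 0, 3.5, 0, 0, 0], [0.6, 1.2, 1.5, 0, 0, 0], [1.6, 3.2, 0, 0, 0, 0], [1.8, 3.6, 0, 0, 0, 0], [1.8, 3.6, 0, 0, 0, 0], [1.8, 3.6, 0, 0, 0, 0], [1.8, 3.6, 0, 0, 0, 0], [1.7, 3.2, 0, 0, 0, 0], [1.0, 2.0, 0, 0, 0, 0]]

```text
t: 9.65
tool_pos: [0.5943, 0.1766, 0.1502]
orientation: [-2.396, -2.031, -0.002]
force: [0.8, -0.4, -0.9]
opening: 0.047
gripper_force: 15.0
```

Call:
arm_command:
  deltas:
    - [[0.6, 1.2, 0, 0, 0, 0], [0, 0, -2, 0, 0, 0], [0, 0, -3, 0, 0, 0], [0, 0, -2.5, 0, 0, 0], [0, 0, -1.2, 0, 0, 0], [0, 0, 0, 0, 0, 0], [0, 0, 0, 0, 0, 0], [0, 0, 0, 0, 0, 0]]

```text
t: 10.32
tool_pos: [0.6008, 0.1853, 0.0648]
orientation: [2.397, 2.029, 0.004]
force: [0.6, 0.4, -0.4]
opening: 0.0471
gripper_force: 15.0
```

Call:
arm_command:
  deltas:
    - [[0, 0, -1, 0, 0, 0], [0, 0, -0.8, 0, 0, 0], [0, 0, -0.5, 0, 0, 0], [0, 0, -0.3, 0, 0, 0], [0, 0, -0.2, 0, 0, 0], [0, 0, -0.1, 0, 0, 0], [0, 0, -0.1, 0, 0, 0], [0, 0, 0, 0, 0, 0]]

```text
t: 10.98
tool_pos: [0.6003, 0.1855, 0.0351]
orientation: [2.398, 2.029, 0.002]
force: [-7.3, -1.7, 16.2]
opening: 0.0469
gripper_force: 15.0
```

Contact. Release, lift, and go above the salt.

Call:
arm_command:
  deltas:
    - [[0, 0, 0.1, 0, 0, 0], [0, 0, 0, 0, 0, 0]]

```text
t: 11.15
tool_pos: [0.6002, 0.1854, 0.0352]
orientation: [2.397, 2.029, 0.002]
force: [-4.2, -0.6, 9.4]
opening: 0.0471
gripper_force: 15.0
```

Call:
arm_command:
  deltas:
    - [[0, 0, 0, 0, 0, 0], [0, 0, 0, 0, 0, 0], [0, 0, 0, 0, 0, 0], [0, 0, 0, 0, 0, 0], [0, 0, 0, 0, 0, 0], [0, 0, 0, 0, 0, 0]]
  gripper: 1

```text
t: 11.65
tool_pos: [0.5994, 0.1851, 0.0334]
orientation: [-2.398, -2.029, 0.001]
force: [-0.2, 1.0, 0.1]
opening: 0.0827
gripper_force: 0.0
```

Call:
arm_command:
  deltas:
    - [[0, 0, 1, 0, 0, 0], [0, 0, 2.5, 0, 0, 0], [0, 0, 3.5, 0, 0, 0], [0, 0, 4, 0, 0, 0], [-0.4, -1, 3, 0, 0, 0], [-1.4, -3.8, 0, 0, 0, 0], [-1.4, -3.8, 0, 0, 0, 0], [-1.4, -3.8, 0, 0, 0, 0], [-1.4, -3.8, 0, 0, 0, 0], [-1.4, -3.8, 0, 0, 0, 0], [-1.4, -3.8, 0, 0, 0, 0], [-1.4, -3.8, 0, 0, 0, 0]]

```text
t: 12.65
tool_pos: [0.4967, -0.0924, 0.1747]
orientation: [2.397, 2.029, 0.001]
force: [0.6, -0.7, -0.1]
opening: 0.0929
gripper_force: 0.0
```

Call:
arm_command:
  deltas:
    - [[-1.4, -3.8, 0, 0, 0, 0], [-1.4, -3.8, 0, 0, 0, 0], [-0.5, -2, 0, 0, 0, 0], [0, 0, 0, 0, 0, 0], [0, 0, 0, 0, 0, 0]]

```text
t: 13.07
tool_pos: [0.4643, -0.1878, 0.1744]
orientation: [2.4, 2.026, 0.001]
force: [0.3, -0.5, 0.5]
opening: 0.093
gripper_force: 0.0
```

```bash
python3 - <<'E'
from plant import monitor, eyes
import cv2
from h import *
s=monitor.read_state();print(s['t'],s['tool_pos'])
m=eyes.camera_model("wrist");im=eyes.read_camera("wrist")
t=eyes.read_camera("top");sc=eyes.read_camera("scene")
cv2.imwrite("pics/t3.png",t);cv2.imwrite("pics/s3.png",sc)
p=proj(m,[[.465,-.187,.08]])[0];print(p.round(1))
for z in (.08,):
  cv2.drawMarker(im,tuple(int(v) for v in p),(0,0,255),0,8)
w=np.zeros((400,800,3),np.uint8)
w[:, :266]=cv2.resize(t[130:250,205:285],(266,400));w[:,266:532]=cv2.resize(sc[175:305,315:401],(266,400));w[:,532:]=cv2.resize(im[100:300,254:388],(268,400))
cv2.imwrite("pics/c3.png",w);cv2.imwrite("pics/w3.png",im)
E
```

```text
13.0667 [ 0.46428262 -0.18779134  0.17439331]
[320.9 197. ]
```

View pics/c3.png

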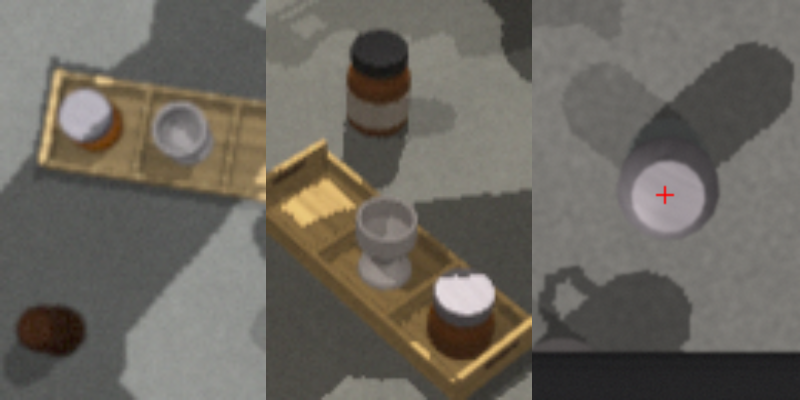

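Egg cup is upright in the middle bay, and the salt dome sits within about 1 mm of the prediction. Grasp the salt next.

Call:
arm_command:
  deltas:
    - [[0, 0, -2.5, 0, 0, 0], [0, 0, -3.5, 0, 0, 0], [0, 0, -3.5, 0, 0, 0], [0, 0, -2.8, 0, 0, 0], [0, 0, -1.7, 0, 0, 0], [0, 0, -1, 0, 0, 0], [0, 0, 0, 0, 0, 0], [0, 0, 0, 0, 0, 0]]
  squeeze: 20

```text
t: 13.88
tool_pos: [0.4649, -0.1862, 0.024]
orientation: [-2.397, -2.031, 0.0]
force: [-0.8, -0.3, 0.2]
opening: 0.0929
gripper_force: 0.0
```

Call:
arm_command:
  deltas:
    - [[0, 0, 0, 0, 0, 0], [0, 0, 0, 0, 0, 0], [0, 0, 0, 0, 0, 0], [0, 0, 0, 0, 0, 0], [0, 0, 0, 0, 0, 0], [0, 0, 0, 0, 0, 0], [0, 0, 0, 0, 0, 0], [0, 0, 0, 0, 0, 0], [0, 0, 0, 0, 0, 0]]
  gripper: -1

```text
t: 14.63
tool_pos: [0.4644, -0.1869, 0.0236]
orientation: [-2.398, -2.029, 0.0]
force: [0.5, 0.8, -0.3]
opening: 0.0404
gripper_force: 20.0
```

Call:
arm_command:
  deltas:
    - [[0, 0, 1, 0, 0, 0], [0, 0, 2.5, 0, 0, 0], [0, 0, 3.5, 0, 0, 0], [0, 0, 3.5, 0, 0, 0], [0.6, 1.2, 2, 0, 0, 0], [1.4, 3.2, 0, 0, 0, 0], [1.5, 3.7, 0, 0, 0, 0], [1.5, 3.7, 0, 0, 0, 0], [1.5, 3.7, 0, 0, 0, 0], [1.5, 3.7, 0, 0, 0, 0], [1.5, 3.7, 0, 0, 0, 0], [1.3, 3.2, 0, 0, 0, 0]]

```text
t: 15.63
tool_pos: [0.5729, 0.0768, 0.1494]
orientation: [-2.397, -2.03, -0.001]
force: [1.0, 0.0, -1.1]
opening: 0.0404
gripper_force: 20.0
```

Call:
arm_command:
  deltas:
    - [[0.8, 2, 0, 0, 0, 0], [0.4, 1, 0, 0, 0, 0], [0, 0, -2, 0, 0, 0], [0, 0, -3, 0, 0, 0], [0, 0, -2.7, 0, 0, 0], [0, 0, -1.5, 0, 0, 0], [0, 0, 0, 0, 0, 0], [0, 0, 0, 0, 0, 0], [0, 0, 0, 0, 0, 0]]

```text
t: 16.38
tool_pos: [0.5855, 0.1037, 0.0584]
orientation: [2.398, 2.028, 0.002]
force: [0.5, -0.4, -0.6]
opening: 0.0405
gripper_force: 20.0
```

Call:
arm_command:
  deltas:
    - [[0, 0, -1, 0, 0, 0], [0, 0, -0.8, 0, 0, 0], [0, 0, -0.4, 0, 0, 0], [0, 0, -0.3, 0, 0, 0], [0, 0, -0.2, 0, 0, 0], [0, 0, -0.1, 0, 0, 0], [0, 0, 0, 0, 0, 0], [0, 0, 0, 0, 0, 0]]

```text
t: 17.05
tool_pos: [0.5846, 0.1043, 0.0294]
orientation: [-2.398, -2.03, -0.0]
force: [-3.1, -0.5, 4.9]
opening: 0.0398
gripper_force: 20.0
```

Call:
arm_command:
  deltas:
    - [[0, 0, 0, 0, 0, 0], [0, 0, 0, 0, 0, 0], [0, 0, 0, 0, 0, 0], [0, 0, 0, 0, 0, 0], [0, 0, 0, 0, 0, 0], [0, 0, 0, 0, 0, 0]]
  gripper: 1

```text
t: 17.55
tool_pos: [0.5845, 0.1041, 0.0286]
orientation: [-2.398, -2.03, 0.0]
force: [0.1, 0.7, -0.2]
opening: 0.0761
gripper_force: 0.0
```

Call:
arm_command:
  deltas:
    - [[0, 0, 1, 0, 0, 0], [0, 0, 2.5, 0, 0, 0], [0, 0, 3.5, 0, 0, 0], [0, 0, 4, 0, 0, 0], [-1, -0.2, 4, 0, 0, 0], [-3, -0.8, 1, 0, 0, 4], [-3.6, -1, 0, 0, 0, 5], [-3.4, -1, 0, 0, 0, 4.5], [-2, -0.6, 0, 0, 0, 0], [0, 0, 0, 0, 0, 0], [0, 0, 0, 0, 0, 0], [0, 0, 0, 0, 0, 0]]
  squeeze: 30

```text
t: 18.55
tool_pos: [0.4553, 0.0683, 0.1896]
orientation: [2.142, 2.296, 0.002]
force: [-0.0, 0.5, -0.2]
opening: 0.0928
gripper_force: 0.0
```

```bash
python3 - <<'E'
from plant import monitor, eyes
import cv2
from h import *
s=monitor.read_state();print(s['t'],s['tool_pos'],cv2.Rodrigues(s['orientation'])[0][:,1].round(3))
m=eyes.camera_model("wrist");im=eyes.read_camera("wrist")
t=eyes.read_camera("top");sc=eyes.read_camera("scene")
p=proj(m,[[.4547,.068,.085]])[0];print(p.round(1))
cv2.drawMarker(im,tuple(int(v) for v in p),(0,0,255),0,8)
w=np.zeros((400,800,3),np.uint8)
w[:, :266]=cv2.resize(t[130:250,225:305],(266,400));w[:,266:532]=cv2.resize(sc[175:305,305:391],(266,400));w[:,532:]=cv2.resize(im[80:320,240:400],(268,400))
cv2.imwrite("pics/c4.png",w);cv2.imwrite("pics/w4.png",im)
# short caddy from top again
print(caddies(t,eyes.camera_model("top"),(335,140,420,190))[0])
E
```

```text
18.55 [0.4553262  0.06825923 0.18961031] [0.998 0.069 0.002]
[319.  195.2]
((0.6058823466300964, -0.1686038225889206), (0.09117921441793442, 0.17309154570102692), 4.072681903839111)
```

View pics/c4.png

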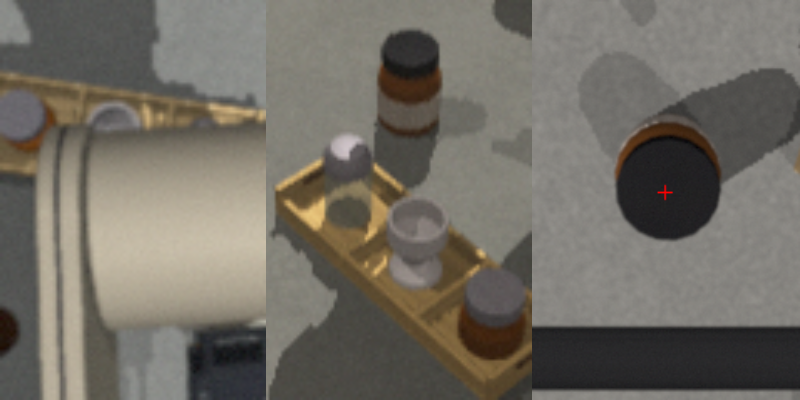

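All three long-caddy things stand in their bays, and the coffee lid centre matches to within about 1 mm. Grasp the coffee jar next.

Call:
arm_command:
  deltas:
    - [[0, 0, -2.5, 0, 0, 0], [0, 0, -3.5, 0, 0, 0], [0, 0, -3.5, 0, 0, 0], [0, 0, -3, 0, 0, 0], [0, 0, -2, 0, 0, 0], [0, 0, -1.1, 0, 0, 0], [0, 0, 0, 0, 0, 0], [0, 0, 0, 0, 0, 0]]

```text
t: 19.37
tool_pos: [0.4547, 0.0682, 0.0328]
orientation: [-2.142, -2.297, 0.001]
force: [-0.2, 0.6, 0.1]
opening: 0.0928
gripper_force: 0.0
```

Call:
arm_command:
  deltas:
    - [[0, 0, 0, 0, 0, 0], [0, 0, 0, 0, 0, 0], [0, 0, 0, 0, 0, 0], [0, 0, 0, 0, 0, 0], [0, 0, 0, 0, 0, 0], [0, 0, 0, 0, 0, 0], [0, 0, 0, 0, 0, 0], [0, 0, 0, 0, 0, 0]]
  gripper: -1

```text
t: 20.03
tool_pos: [0.4548, 0.0681, 0.0331]
orientation: [2.143, 2.297, 0.001]
force: [0.7, 0.2, 4.2]
opening: 0.0554
gripper_force: 30.0
```

Call:
arm_command:
  deltas:
    - [[0, 0, 1, 0, 0, 0], [0, 0, 2.5, 0, 0, 0], [0, 0, 3.5, 0, 0, 0], [0.5, -0.6, 3, 0, 0, 0], [1.6, -2, 1, 0, 0, 0], [2.4, -3, 0, 0, 0, 0], [2.4, -3.2, 0, 0, 0, 0], [2.4, -3.2, 0, 0, 0, 0], [2.4, -3.2, 0, 0, 0, 0], [2, -2.6, 0, 0, 0, 0], [1.2, -1.6, 0, 0, 0, 0], [0, 0, -1, 0, 0, 0]]

```text
t: 21.03
tool_pos: [0.6061, -0.1299, 0.1348]
orientation: [2.144, 2.291, 0.002]
force: [0.2, -0.3, -1.4]
opening: 0.0556
gripper_force: 30.0
```

Call:
arm_command:
  deltas:
    - [[0, 0, -2, 0, 0, 0], [0, 0, -2.5, 0, 0, 0], [0, 0, -1.5, 0, 0, 0], [0, 0, -0.5, 0, 0, 0], [0, 0, 0, 0, 0, 0], [0, 0, 0, 0, 0, 0], [0, 0, 0, 0, 0, 0]]

```text
t: 21.62
tool_pos: [0.6044, -0.1258, 0.0694]
orientation: [2.141, 2.296, 0.002]
force: [0.9, -0.6, -1.2]
opening: 0.0554
gripper_force: 30.0
```

Target tip 0.039.

Call:
arm_command:
  deltas:
    - [[0, 0, -1, 0, 0, 0], [0, 0, -0.8, 0, 0, 0], [0, 0, -0.5, 0, 0, 0], [0, 0, -0.3, 0, 0, 0], [0, 0, -0.2, 0, 0, 0], [0, 0, -0.2, 0, 0, 0], [0, 0, 0, 0, 0, 0], [0, 0, 0, 0, 0, 0]]

```text
t: 22.28
tool_pos: [0.6036, -0.1259, 0.0391]
orientation: [2.143, 2.297, -0.0]
force: [-6.4, 1.9, 10.7]
opening: 0.0553
gripper_force: 30.0
```

Call:
arm_command:
  deltas:
    - [[0, 0, 0, 0, 0, 0], [0, 0, 0, 0, 0, 0], [0, 0, 0, 0, 0, 0], [0, 0, 0, 0, 0, 0], [0, 0, 0, 0, 0, 0], [0, 0, 0, 0, 0, 0]]
  gripper: 1

```text
t: 22.78
tool_pos: [0.6034, -0.1258, 0.0375]
orientation: [-2.143, -2.297, 0.0]
force: [-0.4, 0.1, -0.4]
opening: 0.0901
gripper_force: 0.0
```

Call:
arm_command:
  deltas:
    - [[0, 0, 1, 0, 0, 0], [0, 0, 2.5, 0, 0, 0], [0, 0, 3.5, 0, 0, 0], [0, 0, 4, 0, 0, 0], [-1.4, -1.2, 3.5, 0, 0, 0], [-2.8, -2.2, 1, 0, 0, 5], [-3, -2.4, 0, 0, 0, 6], [-3, -2.4, 0, 0, 0, 6], [-3, -2.4, 0, 0, 0, 6], [-3, -2.4, 0, 0, 0, 4.5], [-3, -2.4, 0, 0, 0, 0], [-2.2, -1.8, 0, 0, 0, 0]]
  squeeze: 25

```text
t: 23.78
tool_pos: [0.3873, -0.2993, 0.1936]
orientation: [1.535, 2.74, -0.001]
force: [0.7, -1.0, -0.1]
opening: 0.0925
gripper_force: 0.0
```

Call:
arm_command:
  deltas:
    - [[0, 0, 0, 0, 0, 0], [0, 0, 0, 0, 0, 0], [0, 0, 0, 0, 0, 0]]

```text
t: 24.03
tool_pos: [0.3898, -0.2979, 0.1934]
orientation: [1.536, 2.739, 0.0]
force: [1.3, 0.7, -0.1]
opening: 0.093
gripper_force: 0.0
```

```bash
python3 - <<'E'
from plant import monitor, eyes
import cv2
from h import *
s=monitor.read_state();print(s['t'],s['tool_pos'],cv2.Rodrigues(s['orientation'])[0][:,1].round(3))
m=eyes.camera_model("wrist");im=eyes.read_camera("wrist");T=eyes.camera_model("top")
t=eyes.read_camera("top");sc=eyes.read_camera("scene");cv2.imwrite("pics/w5.png",im)
p=proj(m,[[.390,-.298,.07],[.390-.05*.522,-.298+.05*.853,.055],[.390+.034*.522,-.298-.034*.853,.068]]);print(p.round(1))
for q in p: cv2.drawMarker(im,tuple(int(v) for v in q),(0,0,255),0,8)
w=np.zeros((400,800,3),np.uint8)
w[:,:400]=cv2.resize(t[130:250,330:450],(400,400));w[:,400:]=im[60:260,220:420].repeat(2,0).repeat(2,1)
cv2.imwrite("pics/c5.png",w)
E
```

```text
24.0333 [ 0.3898116  -0.29787564  0.19335939] [0.853 0.522 0.001]
[[319.9 189.4]
 [319.9 127.7]
 [320.  227.4]]
```

View pics/c5.png

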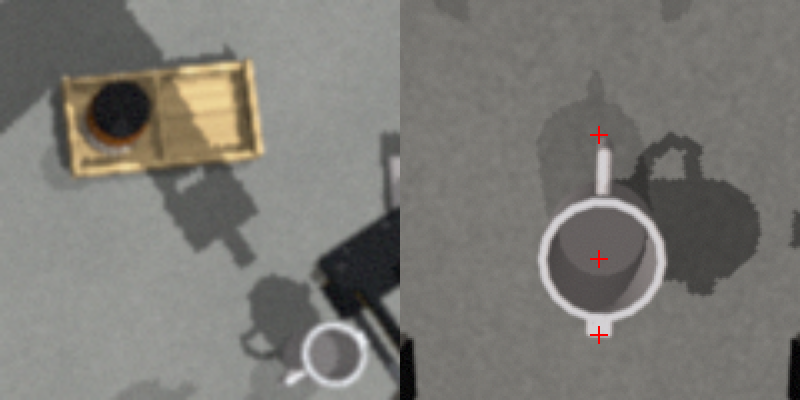

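Coffee stands in the +y bay. The jug rim, handle and lip match the predictions to about 1 mm and 3°. Grasp the jug next.

Call:
arm_command:
  deltas:
    - [[0, 0, -2.5, 0, 0, 0], [0, 0, -3.5, 0, 0, 0], [0, 0, -3.5, 0, 0, 0], [0, 0, -3.2, 0, 0, 0], [0, 0, -2.2, 0, 0, 0], [0, 0, -1.1, 0, 0, 0], [0, 0, 0, 0, 0, 0], [0, 0, 0, 0, 0, 0]]

```text
t: 24.85
tool_pos: [0.3899, -0.2975, 0.033]
orientation: [-1.534, -2.741, -0.0]
force: [0.9, -0.2, 0.1]
opening: 0.0931
gripper_force: 0.0
```

Call:
arm_command:
  deltas:
    - [[0, 0, 0, 0, 0, 0], [0, 0, 0, 0, 0, 0], [0, 0, 0, 0, 0, 0], [0, 0, 0, 0, 0, 0], [0, 0, 0, 0, 0, 0], [0, 0, 0, 0, 0, 0], [0, 0, 0, 0, 0, 0], [0, 0, 0, 0, 0, 0]]
  gripper: -1

```text
t: 25.52
tool_pos: [0.3896, -0.2979, 0.0328]
orientation: [1.535, 2.74, -0.0]
force: [-1.0, 1.0, 1.8]
opening: 0.0523
gripper_force: 24.9
```

Call:
arm_command:
  deltas:
    - [[0, 0, 1, 0, 0, 0], [0, 0, 2.5, 0, 0, 0], [0, 0, 3.5, 0, 0, 0], [0.8, 0.3, 3, 0, 0, 0], [2.2, 0.8, 1, 0, 0, -3], [3.2, 1.2, 0, 0, 0, -4], [3.4, 1.3, 0, 0, 0, -4], [3.4, 1.3, 0, 0, 0, -4], [3.4, 1.3, 0, 0, 0, -3], [3, 1.2, 0, 0, 0, -2], [1.8, 0.7, 0, 0, 0, 0], [0.8, 0.3, -1, 0, 0, 0]]

```text
t: 26.52
tool_pos: [0.6129, -0.2127, 0.1348]
orientation: [1.983, 2.432, 0.002]
force: [0.6, -0.3, -1.1]
opening: 0.0526
gripper_force: 24.9
```

Call:
arm_command:
  deltas:
    - [[0, 0, -2, 0, 0, 0], [0, 0, -2.5, 0, 0, 0], [0, 0, -1.5, 0, 0, 0], [0, 0, -0.5, 0, 0, 0], [0, 0, 0, 0, 0, 0], [0, 0, 0, 0, 0, 0], [0, 0, 0, 0, 0, 0]]

```text
t: 27.1
tool_pos: [0.6102, -0.2146, 0.0694]
orientation: [1.987, 2.43, 0.001]
force: [-0.1, -0.7, -2.0]
opening: 0.0525
gripper_force: 24.9
```

Call:
arm_command:
  deltas:
    - [[0, 0, -1, 0, 0, 0], [0, 0, -0.8, 0, 0, 0], [0, 0, -0.5, 0, 0, 0], [0, 0, -0.3, 0, 0, 0], [0, 0, -0.2, 0, 0, 0], [0, 0, -0.2, 0, 0, 0], [0, 0, 0, 0, 0, 0], [0, 0, 0, 0, 0, 0]]

```text
t: 27.77
tool_pos: [0.6097, -0.214, 0.0388]
orientation: [1.988, 2.432, -0.0]
force: [-3.4, 1.3, 4.5]
opening: 0.0526
gripper_force: 25.0
```

Contact. Release, lift, back away and inspect.

Call:
arm_command:
  deltas:
    - [[0, 0, 0, 0, 0, 0], [0, 0, 0, 0, 0, 0], [0, 0, 0, 0, 0, 0], [0, 0, 0, 0, 0, 0], [0, 0, 0, 0, 0, 0], [0, 0, 0, 0, 0, 0]]
  gripper: 1

```text
t: 28.27
tool_pos: [0.6095, -0.2138, 0.0375]
orientation: [-1.988, -2.433, 0.0]
force: [0.4, 0.2, 0.2]
opening: 0.0881
gripper_force: 0.0
```

Call:
arm_command:
  deltas:
    - [[0, 0, 1, 0, 0, 0], [0, 0, 2.5, 0, 0, 0], [0, 0, 3.5, 0, 0, 0], [0, 0, 4, 0, 0, 0], [0, 0, 4, 0, 0, 0], [-2, 0, 3, 0, 0, 0], [-3.5, 0, 0, 0, 0, 0], [-3.5, 0, 0, 0, 0, 0], [-3.5, 0, 0, 0, 0, 0], [-3.5, 0, 0, 0, 0, 0], [-3.5, 0, 0, 0, 0, 0], [-3, 0, 0, 0, 0, 0]]

```text
t: 29.27
tool_pos: [0.3826, -0.2136, 0.2183]
orientation: [1.987, 2.432, -0.0]
force: [-0.3, -0.4, 0.9]
opening: 0.0928
gripper_force: 0.0
```

Call:
arm_command:
  deltas:
    - [[0, 0, 0, 0, 0, 0], [0, 0, 0, 0, 0, 0], [0, 0, 0, 0, 0, 0], [0, 0, 0, 0, 0, 0], [0, 0, 0, 0, 0, 0], [0, 0, 0, 0, 0, 0]]

```text
t: 29.77
tool_pos: [0.3851, -0.2138, 0.2176]
orientation: [-1.987, -2.433, -0.0]
force: [0.1, 0.2, 0.1]
opening: 0.0929
gripper_force: 0.0
```

```bash
python3 - <<'E'
from plant import monitor, eyes
import cv2
from h import *
T=eyes.camera_model("top");t=eyes.read_camera("top");sc=eyes.read_camera("scene")
for n,b in dict(long=(205,140,315,200),short=(335,140,420,190)).items(): print(n,caddies(t,T,b)[0])
w=np.zeros((600,780,3),np.uint8)
w[:240]=cv2.resize(t[140:205,205:416],(780,240),interpolation=cv2.INTER_CUBIC)
w[240:]=cv2.resize(sc[170:310,210:420],(540,360),interpolation=cv2.INTER_CUBIC)[:, :].copy() if 0 else cv2.copyMakeBorder(cv2.resize(sc[170:310,210:420],(540,360),interpolation=cv2.INTER_CUBIC),0,0,0,240,cv2.BORDER_CONSTANT)
cv2.imwrite("pics/c6.png",w)
E
```

```text
long ((0.5981262922286987, 0.18469741940498352), (0.2560100555419922, 0.09168629348278046), 80.15585327148438)
short ((0.6057338118553162, -0.16861441731452942), (0.09147696197032928, 0.17309154570102692), 4.072681903839111)
```

View pics/c6.png

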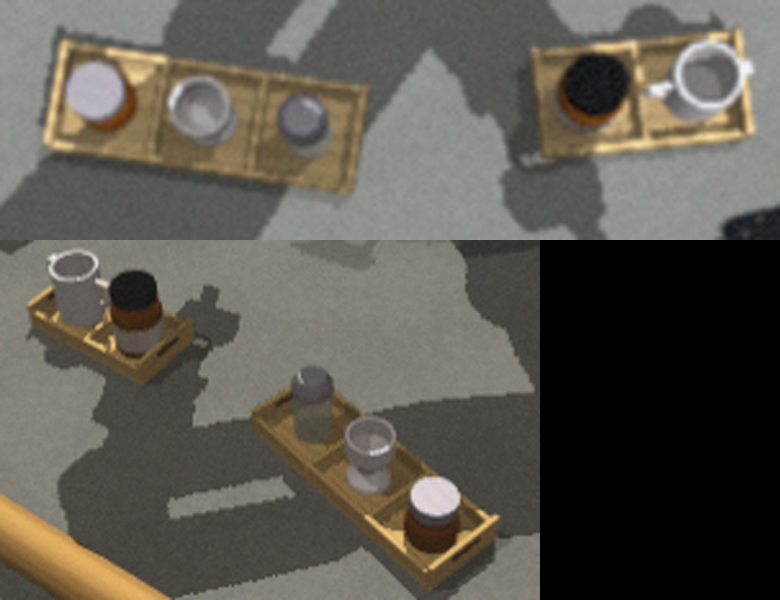

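All five things stand upright in their bays, the caddies have not moved, and the arm is clear. Handing in.

```bash
python3 -c "
from plant import ticket
print(ticket.close_job())"
```

```text
the job is handed in; nothing more can be done
None
```

The job is handed in: the final pictures show all five things standing upright in their named bays and both caddies where they were. The pepper mill, butter dish and utensil pot were never approached, and the run took about 30 s of the 134 s allowed; no verdict came back at hand-in.

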